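# Put the last marker away and click the case shut

## Task

Lay the marker flat on the floor of the open marker case, then swing the lid down and press its tab, on the edge far from the hinge, until the spring catch clicks and holds the lid shut. Be gentle: never push on the lid with more than 18 N; the catch needs about half of that. Leave the glue bottle, the tape roll and the jar where they stand.

Things in the scene. Friction and masses are not known exactly. Their poses are not given: they have to be found in the camera images.
- marker_mid (a point): Centre of the loose flat-barrelled marker (white barrel, black cap), 116 mm long (its x axis, cap at +x), 24 mm wide (y), 16 mm thick (z), 35 g, lying flat on the table.
- case_floor (a point): Centre of the inner floor of the grey marker case, fixed to the table, 4 mm above the table, z up. Case 140 mm (its x) by 180 mm (its y) outside, 4 mm walls, 50 mm tall. The lid's hinge runs along the +x side. The spring catch, a steel bar 40 mm long on a dark plate with a rubber buffer above it, is outside the middle of the -x side and stands 14 mm out from the wall.
- lid_hinge (a point): Middle of the lid's hinge line, 70 mm from the case's centre on its +x side, 46 mm above the table; axes as the case's, hinge line along y. The plate with catch and buffer sits up to 8 mm higher on some cases than on others (not measured), so the lid shuts higher there and the depth of the click must be felt.
- lid_tab (a point): Middle of the pressing tab on the lid's outer (upper) face, 150 mm from the hinge line; turns with the lid (z = outward normal, -x = from hinge to tab). White lid: 5 mm plate, 180 mm wide, 146 mm long, outer face 11.5 mm above the hinge line when shut. The 60 mm wide tab continues to 161 mm; its lip, 25 mm down, has a bead that snaps under the catch.
- lid (a joint): Lid angle, rad: 0 about shut, grows as it opens, 1.57 upright, 2.15 leaning fully back. Stiff sprung hinge: stays where left above about 0.8, springs up to 0.4-0.8 if let go lower (2-3 N at the tab). The lip meets the catch at 0.03 to 0.11; passing it takes about 7 to 12 N at the tab, then the push drops suddenly (click). 3 mm lower it meets a hard buffer. Held shut it reads 0 to 0.06.
- glue: White glue bottle, 52 mm wide, 130 mm tall, standing; origin under its base. Leave alone.
- tape: Roll of paper tape lying flat, 90 mm across, 22 mm tall; origin under its centre. Leave alone.
- jar: Closed glass jar, 60 mm wide, 70 mm tall; origin under its base. Leave alone.
Not all that is in view belongs to the job. There is more than one size of the part that bears marker_mid; the job needs the smaller. There is more than one size of the part that bears case_floor; the job needs the larger.

How it is judged (in metres and radians):
On the way, in this order (a step that is already met when the one before it is completed fails the run):
1. the marker lies on the floor of the case, let go, while the lid is still open (x of marker_mid in the frame of case_floor between -0.058 and 0.058 m and y of marker_mid in the frame of case_floor between -0.08 and 0.08 m and z of marker_mid in the frame of case_floor between 0 and 0.02 m and angle between the z axis of marker_mid and the z axis of case_floor, either way round below 0.3 rad and contact force between marker and the fingers below 0.1 N and value of joint lid above 1 rad), for 0.2 s.
2. the lid is down at its shut height, on its way past the catch (value of joint lid below 0.075 rad), for 0.1 s.
At the end, for the whole second after the job is handed in: The marker rests flat on the case's floor (within 0.3 rad, its centre within 20 mm of the floor's height and within 58 mm by 80 mm of the middle) and the lid stays shut under the catch (lid angle below 0.075 rad) with nothing pressing on it (x of marker_mid in the frame of case_floor between -0.058 and 0.058 m and y of marker_mid in the frame of case_floor between -0.08 and 0.08 m and z of marker_mid in the frame of case_floor between 0 and 0.02 m and angle between the z axis of marker_mid and the z axis of case_floor, either way round below 0.3 rad and value of joint lid below 0.075 rad and linear speed of marker below 0.02 m/s); the robot touches nothing.
It fails at once if the lid is pushed with more than 18 N (contact force between lid and the fingers above 18 N or contact force between lid and the arm above 18 N).
It fails at once if the glue is moved more than 20 mm or tipped (distance of glue from where it was at the start of the episode above 0.02 m or angle between glue's own z axis and vertical above 0.3 rad).
It fails at once if the tape is moved more than 20 mm or tipped (distance of tape from where it was at the start of the episode above 0.02 m or angle between tape's own z axis and vertical above 0.3 rad).
It fails at once if the jar is moved more than 20 mm or tipped (distance of jar from where it was at the start of the episode above 0.02 m or angle between jar's own z axis and vertical above 0.3 rad).
It also fails if it takes over 72 s, if anything falls off the work surface, if the arm or the gripper's body presses on something with over 40 N, if the wrist force passes 120 N, or if a joint passes its speed limit or range.

## Robot

A 6-joint arm with a two-finger parallel gripper is mounted at the origin on the work surface. World frame = base frame: x ahead of the robot, y to its left, z up, the work surface at z = 0. Lengths are in mm, angles in degrees, forces in N, time in s.
With the tool pointing down it reaches from about 300 to 850 mm from the base axis. Payload 4.2 kg.
Tool frame: the origin (TCP) lies at the very end of the fingers, on their centre line; the grasp point (between the pads) lies 19 mm behind it (env.grip_point_offset is the distance from the TCP to the grasp point, in mm); z points along the fingers, y is the line along which they close (so a half turn about z gives the same grasp; the last joint's range is limited). The gripper opens to 91 mm and grips with 3 to 60 N. Pads are 32 mm wide; open, the fingers measure 118 mm over their backs; the gripper's body (76 mm by 178 mm) begins 60 mm behind the grasp point.
Start: joints at [71.906, 18.312, 89.639, -0, 72.044, -1.146], TCP at [167.618, 550.043, 213.976] pointing down, gripper open.
Joint ranges: [-177.97, 177.97], [-48.28, 115.42], [12.27, 149.76], [-77.06, 257.06], [2.81, 150.46], [-146.56, 146.56]. Speed limits (degrees/s): [147.25, 147.25, 180, 180, 180, 180].

## Interface

Orientations are given as [roll, pitch, yaw] about the fixed x, y, z axes, in that order (R = Rz(yaw) Ry(pitch) Rx(roll)).
In Python, from workcell import env gives the robot as it stands. The module is installed in compiled form; this text tells all that it offers.
- The arm moves only by the tool arm_command, never from a script. Its argument "rows" is a list of rows, each an object with "delta_pos": the shift along the tool's x, y, z in mm, a list of three; "roll": the turn about the tool's z in units of 5 degrees (1.0 is 5 degrees); "jaw": the opening in per cent of the stroke, from 0 (shut) to 100 (fully open). A call has 1 to 20 rows; each row is the pose to reach, as a shift and turn from the pose commanded when the call began, along the tool's axes at that moment; what a row does not reach only later rows make up. A row lasts 1/12 s, in which the tool goes at most 41.7 mm and 7.16 degrees, less where a joint would pass 70% of its speed; a pose out of reach is approached as far as the arm can. A call with a gripper value outside its range is refused whole. The fingers move at their own pace and stop on an object; "squeeze" is the grip in N (left out, the last holds). Time passes only in rows, so rows that repeat a pose let the fingers close. It gives the time, the measured TCP pose, the force, the opening and the grip force at its end, in the units of the state.
- env.state(): the state, without advancing time (a new reading comes with each control period).
- env.grab_frame(name): name is "scene" or "top"; returns a dict with "img" (480x640x3 uint8, blue, green, red), "z_map" (480x640 float32, mm along the optical axis (not along the pixel's ray), 0 where there is no reading), "fov_y" (degrees; the focal length in pixels is half the picture's height over the tangent of half this angle, whatever the lens; pixels are square), "cx", "cy" (the principal point, pixels), "dist" ([k1, k2, p1, p2, k3] as OpenCV has them; the pictures are not rectified), "R" (3x3) and "t" (3): a world point X has camera coordinates R X + t. Camera axes: x right, y down, z forward; pixel columns grow to the right and rows downward; lengths in mm; the calibration is good to about 2 mm. A picture is of the moment at which its call begins.
- env.job_done(): hands the job in; it is judged then, once.
The state is a dict: "time_s": time; "qpos": joint angles; "qvel": joint speeds; "effort": joint torques, N m; "ee_pos": TCP position; "ee_rot": TCP orientation; "force": force on the tool from outside, world axes, zero at the start; "torque": the same for the moment, N m; "gripper_width": finger opening in mm; "gripper_force": force on a finger pad.
Only numpy, scipy, OpenCV 4.12 (cv2) and the standard library are available. Lean on these libraries where they do the work, as an engineer would, in place of code of your own. Each camera call takes 0.05 s, during which the arm holds its last target. There are 200 camera calls.

## Working session

There is one attempt and no reset: what is moved stays moved. The work goes in short steps, Python scripts to look and compute and a tool call to move; the robot and the scene stay as the last step left them, time stands still between calls to the robot, and variables do not carry over. Pictures are saved under pics/ and viewed, at most 10 in all, crops included, and the job is handed in when it is done.

Besides the shell and the picture viewer there is one more tool, called after "Emit:" by a JSON object that holds its "method" and its "body", one argument or row to a line. arm_command: Moves the arm, as the interface text tells. Its arguments: {"type":"object","properties":{"rows":{"type":"array"},"squeeze":{"type":"number"}},"required":["rows"]}

```bash
mkdir -p pics
cat > h.py <<'E'
import numpy as np, cv2, pickle
def K(f):
    F=240/np.tan(np.radians(f['fov_y'])/2); return np.array([[F,0,f['cx']],[0,F,f['cy']],[0,0,1.]])
def rays(f,uv):
    p=cv2.undistortPoints(np.array(uv,float).reshape(-1,1,2),K(f),np.array(f['dist'],float)).reshape(-1,2)
    return np.c_[p,np.ones(len(p))]
def onplane(f,uv,z):
    R=np.array(f['R']);t=np.array(f['t']);d=rays(f,uv)@R;c=-R.T@t
    return c+d*((z-c[2])/d[:,2])[:,None]
def bydepth(f,uv):
    R=np.array(f['R']);t=np.array(f['t']);d=rays(f,uv)
    z=np.array([f['z_map'][int(v),int(u)] for u,v in uv])
    return (d*z[:,None]-t)@R
def cloud(f):
    v,u=np.mgrid[:480,:640]; uv=np.c_[u.ravel(),v.ravel()]
    return bydepth(f,uv).reshape(480,640,3)
E
python3 - <<'E'
from workcell import env
import pickle,cv2
for n in('scene','top'):
    f=env.grab_frame(n);pickle.dump(f,open(n+'.pkl','wb'));cv2.imwrite(f'pics/{n}0.png',f['img'])
    print(n,f['fov_y'],f['cx'],f['cy'],f['dist'],f['R'],f['t'])
print(env.state())
E
```

```text
scene 46.38254465294987 320.61081843694376 236.74027843261655 [-0.05206519  0.          0.          0.          0.        ] [[-0.28815812  0.95747083  0.0146463 ]
 [ 0.60505225  0.19390749 -0.77221219]
 [-0.74221067 -0.21365744 -0.63519589]] [ 161.17863067 -297.45235884 1492.20114418]
top 56.311751452012224 317.7382396108751 235.06205236737551 [0.03418548 0.         0.         0.         0.        ] [[-0.0185849  -0.99978307 -0.00940259]
 [-0.99431677  0.01946764 -0.10466694]
 [ 0.10482728  0.00740393 -0.99446288]] [ 42.36145212 564.81708348 766.43075634]
{'time_s': 0.1, 'qpos': array([ 7.19078291e+01,  1.83473265e+01,  8.96999673e+01,  1.18357685e-03,
        7.20418597e+01, -1.14543237e+00]), 'qvel': array([-0.02165643, -0.04214181, -0.05813844,  0.12652671,  0.0112003 ,
       -0.1114005 ]), 'effort': array([ 2.05373190e-04, -4.13340962e+01, -2.32513690e+01,  7.29662832e-02,
        4.21818614e-02, -4.88103569e-05]), 'ee_pos': array([167.45252557, 549.61153424, 213.20713431]), 'ee_rot': array([-1.79910887e+02, -2.90731941e-03,  1.63052893e+02]), 'force': array([ 0.10260011, -0.302152  , -0.31991684]), 'torque': array([ 0.01767946,  0.04546476, -0.06007264]), 'gripper_force': 0.0, 'gripper_width': 91.0870161617691}
```

View pics/top0.png

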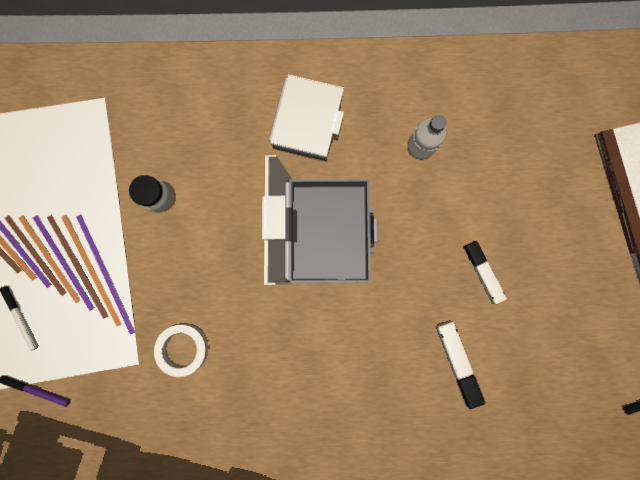

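View pics/scene0.png

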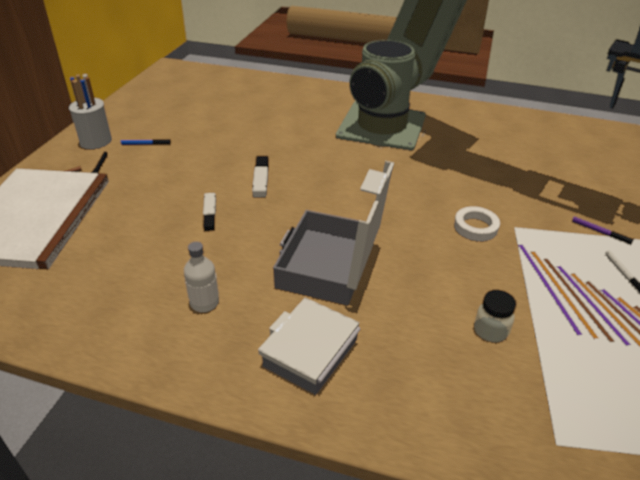

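The top picture shows these candidates:
- **Markers:** small at (485,272), large at (460,365), and thin pens on the paper at (20,318) and (35,390). I choose (485,272).
- **Cases:** large and open at (330,231), small and shut at (307,117). I choose (330,231), whose hinge is on the left in the picture and catch at (374,230).

Glue is at (427,137), jar at (152,193) and tape at (181,350).

Run:
```python
from h import *
f=pickle.load(open('top.pkl','rb'));s=pickle.load(open('scene.pkl','rb'))
C=cloud(f);g=f['img']
# markers: height above table
Z=C[...,2]; print('table z',np.median(Z[300:400,250:400]), 'floor',np.median(Z[210:260,310:360]))
m=((Z>8)&(Z<35)).astype(np.uint8); 
for nm,(x0,y0,x1,y1) in dict(small=(455,230,520,315),large=(425,312,500,415)).items():
    q=np.zeros_like(m);q[y0:y1,x0:x1]=m[y0:y1,x0:x1]
    vv,uu=np.nonzero(q); P=onplane(f,np.c_[uu,vv],16)[:,:2].astype(np.float32)
    r=cv2.minAreaRect(P); dk=g[vv,uu].mean(1)<70
    print(nm,r,'med z',np.median(Z[vv,uu]),'cap',P[dk].mean(0),'white',P[~dk].mean(0))
    q=cv2.minAreaRect(P)
# case rim: pts at z 40..56
q=np.zeros_like(m);sub=((Z>42)&(Z<56));q[170:290,285:372]=sub[170:290,285:372]
vv,uu=np.nonzero(q);P=C[vv,uu];print('rim',cv2.minAreaRect(P[:,:2].astype(np.float32)),np.median(P[:,2]))
for n,(u0,v0,u1,v1) in dict(lid=(255,150,292,290),catch=(368,205,385,260)).items():
    c=C[v0:v1,u0:u1].reshape(-1,3);c=c[c[:,2]>20]
    print(n,c.min(0),c.max(0))
print('tab',bydepth(f,[(273,205),(273,230),(264,217),(284,217)]))
print('catch',bydepth(f,[(374,215),(374,230),(374,245),(371,230),(376,230)]))
# glue, jar, tape
for n,uv in dict(glue=(438,124),jar=(147,190),tape=(160,350),small_case=(305,115)).items(): print(n,bydepth(f,[uv]))
cv2.imwrite('pics/crop.png',np.hstack([cv2.resize(g[220:420,415:525],None,fx=3,fy=3,interpolation=2)[:600],cv2.resize(g[145:295,250:390],None,fx=3,fy=4,interpolation=2)]))
```

```text
table z -0.10316375361243249 floor 3.902272598369161
small ((494.74505615234375, -263.5834045410156), (114.7718505859375, 25.961040496826172), 23.924121856689453) med z 15.522688545753011 cap [ 528.5227  -248.95967] white [ 476.68066 -272.0264 ]
large ((336.72979736328125, -211.9254150390625), (150.00791931152344, 33.623924255371094), 18.399782180786133) med z 19.948245251192713 cap [ 291.15106 -226.62167] white [ 359.42966 -204.22328]
rim ((571.8486938476562, 13.649147033691406), (149.2816619873047, 185.05213928222656), 89.29766845703125) 49.83974823397336
lid [480.11431565  25.68200894  38.64426188] [666.41676758 107.54360672 821.7029205 ]
catch [482.05153203 -72.80763915  22.10518591] [614.39803107  25.68200894 821.7029205 ]
tab [[590.31970283  91.77514089 205.40503055]
 [555.28300904  92.07741955 205.33269964]
 [573.77583593 104.48775677 204.85549033]
 [572.79623467  76.44531979 207.77901655]]
catch [[603.66301449 -72.65358134   1.63696173]
 [571.08761212 -66.854162    43.06426044]
 [548.36725059 -71.17357123  -0.6884384 ]
 [569.74151649 -60.21097517  55.72506009]
 [570.34436409 -69.6078039   48.96629162]]
glue [[ 728.21011228 -162.89837684  128.81529551]]
jar [[644.01188464 320.17310437  70.07088043]]
tape [[370.39452515 310.35083764  20.88172869]]
small_case [[781.61702029  50.34303458  41.33421564]]
```

View pics/crop.png

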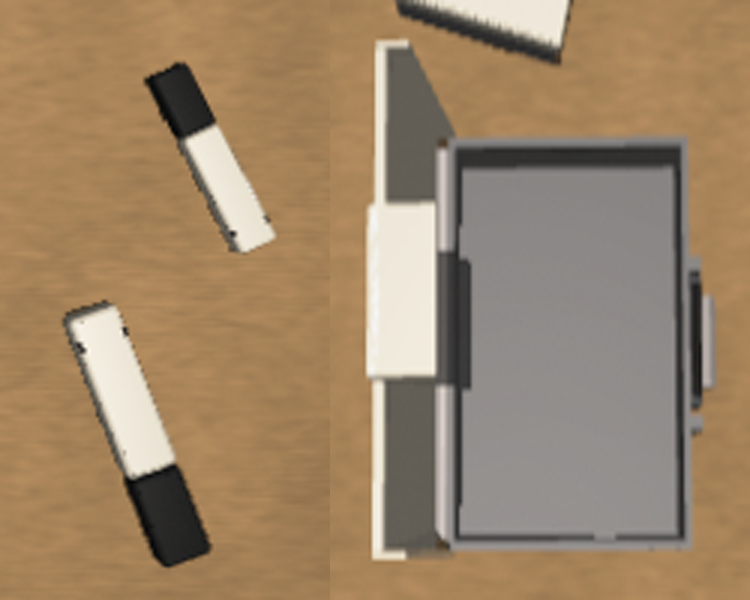

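```bash
cat >> h.py <<'E'
from scipy.spatial.transform import Rotation as Ro
def go(x,y,z,yaw,frm=None):
    from workcell import env
    s=env.state(); p,r=(s['ee_pos'],s['ee_rot']) if frm is None else frm
    R=Ro.from_euler('xyz',r,degrees=True).as_matrix()
    d=R.T@(np.array([x,y,z])-p); a=-((yaw-r[2]+180)%360-180)
    print('delta',d.round(1),'roll',round(a/5,2))
E
python3 - <<'E'
from h import *
go(494.7,-263.6,214,24)
E
```

```text
delta [-5.501e+02 -6.825e+02  2.000e-01] roll 27.81
```

Emit:
{"method": "arm_command", "body": {
  "rows": [
    {"delta_pos":[-550,-682,0],"roll":27.8,"jaw":70},
    {"delta_pos":[-550,-682,0],"roll":27.8,"jaw":70},
    {"delta_pos":[-550,-682,0],"roll":27.8,"jaw":70},
    {"delta_pos":[-550,-682,0],"roll":27.8,"jaw":70},
    {"delta_pos":[-550,-682,0],"roll":27.8,"jaw":70},
    {"delta_pos":[-550,-682,0],"roll":27.8,"jaw":70},
    {"delta_pos":[-550,-682,0],"roll":27.8,"jaw":70},
    {"delta_pos":[-550,-682,0],"roll":27.8,"jaw":70},
    {"delta_pos":[-550,-682,0],"roll":27.8,"jaw":70},
    {"delta_pos":[-550,-682,0],"roll":27.8,"jaw":70},
    {"delta_pos":[-550,-682,0],"roll":27.8,"jaw":70},
    {"delta_pos":[-550,-682,0],"roll":27.8,"jaw":70},
    {"delta_pos":[-550,-682,0],"roll":27.8,"jaw":70},
    {"delta_pos":[-550,-682,0],"roll":27.8,"jaw":70},
    {"delta_pos":[-550,-682,0],"roll":27.8,"jaw":70},
    {"delta_pos":[-550,-682,0],"roll":27.8,"jaw":70},
    {"delta_pos":[-550,-682,0],"roll":27.8,"jaw":70},
    {"delta_pos":[-550,-682,0],"roll":27.8,"jaw":70},
    {"delta_pos":[-550,-682,0],"roll":27.8,"jaw":70},
    {"delta_pos":[-550,-682,0],"roll":27.8,"jaw":70}
  ]
}}

```text
time_s: 1.77
ee_pos: [479.0, -225.1, 213.5]
ee_rot: [-180.0, 0.0, 23.7]
force: [1.1, 0.5, 0.6]
gripper_width: 63.6
gripper_force: 0.0
```

Run:
```python
from h import *
go(494.7,-263.6,60,24)
```

```text
delta [ -1.1  41.7 153.5] roll -0.06
```

Emit:
{"method": "arm_command", "body": {
  "rows": [
    {"delta_pos":[0,0,0],"roll":0,"jaw":70},
    {"delta_pos":[0,0,40],"roll":0,"jaw":70},
    {"delta_pos":[0,0,80],"roll":0,"jaw":70},
    {"delta_pos":[0,0,120],"roll":0,"jaw":70},
    {"delta_pos":[0,0,140],"roll":0,"jaw":70},
    {"delta_pos":[0,0,140],"roll":0,"jaw":70},
    {"delta_pos":[0,0,140],"roll":0,"jaw":70}
  ]
}}

```text
time_s: 2.35
ee_pos: [478.3, -222.4, 73.3]
ee_rot: [-179.9, 0.1, 24.1]
force: [0.6, 1.3, 0.1]
gripper_width: 63.6
gripper_force: 0.0
```

Run:
```python
from h import *
from workcell import env
f=env.grab_frame('top'); cv2.imwrite('pics/pre.png',cv2.resize(f['img'][200:360,400:560],None,fx=3,fy=3))
go(494.7,-263.6,4,24); print(env.state()['ee_pos'])
```

```text
delta [-2.9 43.1 70.8] roll 0.01
[ 479.64658392 -223.03452582   74.80178343]
```

View pics/pre.png

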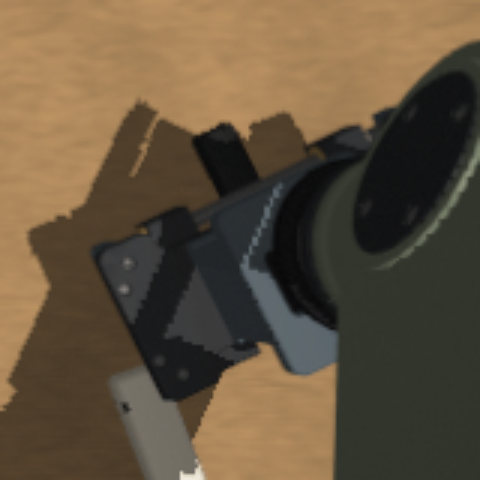

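The picture shows the gripper about 42 mm short of the small marker, whose cap is at crop (225,160). I will shift it sideways and then descend.

Emit:
{"method": "arm_command", "body": {
  "rows": [
    {"delta_pos":[-3,41,0],"roll":0,"jaw":70},
    {"delta_pos":[-3,43,0],"roll":0,"jaw":70},
    {"delta_pos":[-3,43,0],"roll":0,"jaw":70},
    {"delta_pos":[-3,43,30],"roll":0,"jaw":70},
    {"delta_pos":[-3,43,55],"roll":0,"jaw":70},
    {"delta_pos":[-3,43,68],"roll":0,"jaw":70},
    {"delta_pos":[-3,43,70],"roll":0,"jaw":70},
    {"delta_pos":[-3,43,70],"roll":0,"jaw":70},
    {"delta_pos":[-3,43,70],"roll":0,"jaw":20},
    {"delta_pos":[-3,43,70],"roll":0,"jaw":10},
    {"delta_pos":[-3,43,70],"roll":0,"jaw":10},
    {"delta_pos":[-3,43,70],"roll":0,"jaw":10},
    {"delta_pos":[-3,43,70],"roll":0,"jaw":10},
    {"delta_pos":[-3,43,70],"roll":0,"jaw":10},
    {"delta_pos":[-3,43,70],"roll":0,"jaw":10},
    {"delta_pos":[-3,43,70],"roll":0,"jaw":10}
  ],
  "squeeze": 15
}}

```text
time_s: 3.73
ee_pos: [494.0, -263.7, 4.2]
ee_rot: [180.0, -0.0, 24.1]
force: [0.2, -1.0, 2.5]
gripper_width: 23.7
gripper_force: 15.0
```

Run:
```python
from h import *
go(572,-60,124,89.3); go(572,9,124,89.3)
```

```text
delta [ 154.3 -154.1 -119.8] roll -13.05
delta [ 182.4 -217.1 -119.8] roll -13.05
```

Emit:
{"method": "arm_command", "body": {
  "rows": [
    {"delta_pos":[0,0,-40],"roll":0,"jaw":10},
    {"delta_pos":[0,0,-80],"roll":0,"jaw":10},
    {"delta_pos":[0,0,-120],"roll":0,"jaw":10},
    {"delta_pos":[154,-154,-120],"roll":-13.05,"jaw":10},
    {"delta_pos":[154,-154,-120],"roll":-13.05,"jaw":10},
    {"delta_pos":[154,-154,-120],"roll":-13.05,"jaw":10},
    {"delta_pos":[154,-154,-120],"roll":-13.05,"jaw":10},
    {"delta_pos":[154,-154,-120],"roll":-13.05,"jaw":10},
    {"delta_pos":[154,-154,-120],"roll":-13.05,"jaw":10},
    {"delta_pos":[154,-154,-120],"roll":-13.05,"jaw":10},
    {"delta_pos":[154,-154,-120],"roll":-13.05,"jaw":10},
    {"delta_pos":[154,-154,-120],"roll":-13.05,"jaw":10},
    {"delta_pos":[154,-154,-120],"roll":-13.05,"jaw":10},
    {"delta_pos":[154,-154,-120],"roll":-13.05,"jaw":10},
    {"delta_pos":[154,-154,-120],"roll":-13.05,"jaw":10}
  ]
}}

```text
time_s: 4.98
ee_pos: [571.4, -60.1, 123.7]
ee_rot: [-180.0, -0.0, 89.1]
force: [-0.1, 0.9, -0.5]
gripper_width: 23.8
gripper_force: 15.0
```

Run:
```python
from h import *
from workcell import env
f=env.grab_frame('top');pickle.dump(f,open('t2.pkl','wb'))
s=env.grab_frame('scene');cv2.imwrite('pics/held.png',np.vstack([s['img'][120:320,150:450],f['img'][150:350,250:550]]).repeat(1,0))
st=env.state();print(st['ee_pos'],st['ee_rot'],st['gripper_width']);go(572,9,124,89.3)
# estimate of the case's -x wall outer line and +y/-y walls: rim edges at z=50
f0=pickle.load(open('top.pkl','rb'));C=cloud(f0)
for v in(200,225,260):
    c=C[v,285:385];k=(c[:,2]>46)&(c[:,2]<53);print('row',v,c[k][:,:2].round(0).tolist())
for u in(310,340,355):
    c=C[170:295,u];k=(c[:,2]>46)&(c[:,2]<53);print('col',u,c[k][:,:2].round(0).tolist())
```

```text
[571.48262485 -60.18036875 123.86959005] [-1.79990120e+02 -8.58660747e-03  8.91910962e+01] 23.679782382785127
delta [69.2 -0.5 -0.1] roll -0.02
row 200 [[626.0, 86.0], [626.0, 84.0], [626.0, 82.0], [626.0, 81.0], [626.0, 79.0], [623.0, -55.0], [623.0, -57.0]]
row 225 [[582.0, 88.0], [582.0, 86.0], [582.0, 84.0], [582.0, 83.0], [582.0, 81.0], [582.0, 79.0], [579.0, -54.0], [579.0, -56.0], [579.0, -58.0], [579.0, -67.0], [579.0, -68.0], [579.0, -70.0]]
row 260 [[521.0, 88.0], [521.0, 87.0], [521.0, 85.0], [521.0, 83.0], [521.0, 82.0], [521.0, 80.0], [519.0, -54.0], [518.0, -56.0]]
col 310 [[661.0, 43.0], [659.0, 43.0], [485.0, 46.0], [483.0, 46.0]]
col 340 [[660.0, -9.0], [658.0, -9.0], [484.0, -5.0], [482.0, -5.0]]
col 355 [[659.0, -36.0], [657.0, -35.0], [483.0, -31.0], [481.0, -31.0]]
```

View pics/held.png

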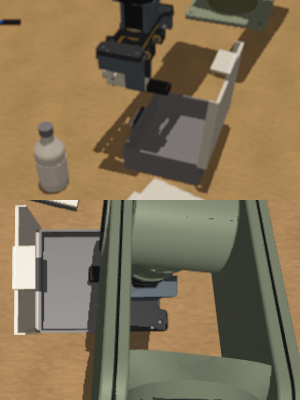

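The picture shows the marker held level, with its cap end pointing over the case. Before lowering I will check how much room the wrist has beside the lid.

Run:
```python
from h import *
f=pickle.load(open('t2.pkl','rb'));C=cloud(f).reshape(-1,3)
k=(C[:,2]>150)&(abs(C[:,1]+60)<125)&(C[:,0]>440)&(C[:,0]<700)&(f['z_map'].ravel()>0);P=C[k]
for a in range(150,720,40):
    q=P[(P[:,2]>=a)&(P[:,2]<a+40)]
    if len(q): print(a,len(q),'x',q[:,0].min().round(),q[:,0].max().round(),'y-tcp',(q[:,1]+60).min().round(),(q[:,1]+60).max().round())
```

```text
190 14 x 512.0 523.0 y-tcp -32.0 -29.0
230 1084 x 482.0 521.0 y-tcp -36.0 12.0
270 761 x 521.0 546.0 y-tcp -37.0 17.0
310 178 x 534.0 542.0 y-tcp -23.0 22.0
350 271 x 534.0 547.0 y-tcp -21.0 26.0
390 218 x 533.0 575.0 y-tcp -13.0 59.0
430 1217 x 472.0 619.0 y-tcp -45.0 68.0
470 14742 x 440.0 617.0 y-tcp -59.0 73.0
510 7720 x 440.0 576.0 y-tcp -54.0 73.0
550 14000 x 440.0 502.0 y-tcp -45.0 73.0
590 1 x 441.0 441.0 y-tcp 15.0 15.0
```

Run:
```python
from h import *
from workcell import env
f=env.grab_frame('scene');C=cloud(f).reshape(-1,3)
k=(C[:,2]>115)&(abs(C[:,1]+60)<125)&(C[:,0]>440)&(C[:,0]<640)&(f['z_map'].ravel()>0);P=C[k]
for a in range(120,560,20):
    q=P[(P[:,2]>=a)&(P[:,2]<a+20)]
    if len(q): print(a,len(q),'x',q[:,0].min().round(),q[:,0].max().round(),'y-tcp',(q[:,1]+60).min().round(),(q[:,1]+60).max().round())
```

```text
120 734 x 549.0 595.0 y-tcp -56.0 60.0
140 234 x 548.0 598.0 y-tcp -17.0 19.0
160 42 x 549.0 597.0 y-tcp 8.0 19.0
180 2 x 591.0 593.0 y-tcp 18.0 19.0
200 336 x 491.0 634.0 y-tcp -29.0 40.0
220 598 x 486.0 639.0 y-tcp -20.0 40.0
240 927 x 483.0 640.0 y-tcp -38.0 40.0
260 407 x 523.0 592.0 y-tcp -22.0 28.0
280 291 x 524.0 591.0 y-tcp -36.0 40.0
300 670 x 521.0 612.0 y-tcp -37.0 39.0
320 494 x 560.0 611.0 y-tcp -34.0 38.0
340 585 x 559.0 611.0 y-tcp -36.0 38.0
360 559 x 563.0 610.0 y-tcp -31.0 37.0
380 639 x 563.0 609.0 y-tcp -30.0 38.0
400 637 x 563.0 612.0 y-tcp -43.0 57.0
420 952 x 534.0 618.0 y-tcp -60.0 62.0
440 1371 x 500.0 622.0 y-tcp -61.0 66.0
460 1603 x 495.0 622.0 y-tcp -60.0 67.0
480 483 x 563.0 615.0 y-tcp -58.0 60.0
```

The wide wrist parts stay above z=285 when lowered, so they clear the lid. I will place the marker now.

Emit:
{"method": "arm_command", "body": {
  "rows": [
    {"delta_pos":[36,0,0],"roll":0,"jaw":10},
    {"delta_pos":[71,0,0],"roll":0,"jaw":10},
    {"delta_pos":[71,0,0],"roll":0,"jaw":10},
    {"delta_pos":[71,0,0],"roll":0,"jaw":10},
    {"delta_pos":[71,0,30],"roll":0,"jaw":10},
    {"delta_pos":[71,0,55],"roll":0,"jaw":10},
    {"delta_pos":[71,0,75],"roll":0,"jaw":10},
    {"delta_pos":[71,0,95],"roll":0,"jaw":10},
    {"delta_pos":[71,0,107],"roll":0,"jaw":10},
    {"delta_pos":[71,0,114],"roll":0,"jaw":10},
    {"delta_pos":[71,0,114],"roll":0,"jaw":10},
    {"delta_pos":[71,0,114],"roll":0,"jaw":10}
  ]
}}

```text
time_s: 6.13
ee_pos: [572.9, 10.3, 10.2]
ee_rot: [180.0, 0.0, 89.2]
force: [-0.5, 0.1, -0.1]
gripper_width: 23.9
gripper_force: 15.0
```

Emit:
{"method": "arm_command", "body": {
  "rows": [
    {"delta_pos":[0,0,1],"roll":0,"jaw":26},
    {"delta_pos":[0,0,1],"roll":0,"jaw":45},
    {"delta_pos":[0,0,1],"roll":0,"jaw":45},
    {"delta_pos":[0,0,1],"roll":0,"jaw":45},
    {"delta_pos":[0,0,-20],"roll":0,"jaw":45},
    {"delta_pos":[0,0,-60],"roll":0,"jaw":45},
    {"delta_pos":[0,0,-100],"roll":0,"jaw":45},
    {"delta_pos":[0,0,-140],"roll":0,"jaw":45},
    {"delta_pos":[-40,0,-180],"roll":0,"jaw":45},
    {"delta_pos":[-80,0,-200],"roll":0,"jaw":20},
    {"delta_pos":[-120,0,-220],"roll":0,"jaw":0},
    {"delta_pos":[-140,0,-240],"roll":0,"jaw":0},
    {"delta_pos":[-140,0,-240],"roll":0,"jaw":0},
    {"delta_pos":[-140,0,-240],"roll":0,"jaw":0}
  ]
}}

```text
time_s: 7.3
ee_pos: [571.5, -131.1, 252.2]
ee_rot: [179.7, 0.1, 89.1]
force: [-0.1, 0.5, 0.7]
gripper_width: 10.1
gripper_force: 0.0
```

Run:
```python
from h import *
from workcell import env
f=env.grab_frame('top');s=env.grab_frame('scene');cv2.imwrite('pics/placed.png',np.vstack([s['img'][120:320,150:450],f['img'][130:330,200:500]]))
pickle.dump((f,s),open('t3.pkl','wb'))
print(env.state()['ee_pos'],env.state()['gripper_width'],env.grip_point_offset)
C=cloud(s);P=C.reshape(-1,3);P=P[(P[:,0]>470)&(P[:,0]<670)&(P[:,1]>60)&(P[:,1]<150)&(P[:,2]>60)&(P[:,2]<230)]
for a in range(60,230,20):
    q=P[(P[:,2]>=a)&(P[:,2]<a+20)]
    if len(q):print(a,len(q),q[:,0].min().round(),q[:,0].max().round(),np.percentile(q[:,1],[5,50,95]).round())
```

```text
[ 570.22550978 -128.37218582  249.27870568] 2.369943298491646 18.8
60 172 483.0 668.0 [81. 95. 98.]
80 180 479.0 669.0 [83. 97. 99.]
100 192 480.0 668.0 [ 84.  98. 101.]
120 202 482.0 668.0 [ 86. 100. 103.]
140 206 480.0 669.0 [ 87. 102. 105.]
160 251 479.0 668.0 [ 90. 102. 106.]
180 306 479.0 669.0 [ 92. 104. 108.]
200 459 540.0 606.0 [ 78.  92. 107.]
```

View pics/placed.png

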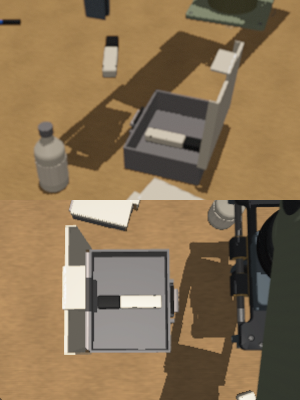

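The marker lies flat in the case, at about crop (130,300) in the top half-picture. The lid is still open at about 1.66 rad. Next I will take the closed fingers over and behind the lid.

Emit:
{"method": "arm_command", "body": {
  "rows": [
    {"delta_pos":[40,0,0],"roll":0,"jaw":0},
    {"delta_pos":[80,0,0],"roll":0,"jaw":0},
    {"delta_pos":[120,0,0],"roll":0,"jaw":0},
    {"delta_pos":[160,0,0],"roll":0,"jaw":0},
    {"delta_pos":[200,0,0],"roll":0,"jaw":0},
    {"delta_pos":[240,0,0],"roll":0,"jaw":0},
    {"delta_pos":[274,0,0],"roll":0,"jaw":0},
    {"delta_pos":[274,0,0],"roll":0,"jaw":0},
    {"delta_pos":[274,0,25],"roll":0,"jaw":0},
    {"delta_pos":[274,0,50],"roll":0,"jaw":0},
    {"delta_pos":[274,0,65],"roll":0,"jaw":0},
    {"delta_pos":[274,0,65],"roll":0,"jaw":0},
    {"delta_pos":[274,0,65],"roll":0,"jaw":0}
  ]
}}

```text
time_s: 8.48
ee_pos: [572.8, 145.4, 183.5]
ee_rot: [-179.8, 0.0, 89.4]
force: [0.2, 1.6, 1.4]
gripper_width: 0.8
gripper_force: 0.0
```

Run:
```python
from h import *
from workcell import env
st=env.state();p=st['ee_pos'];print(p,st['force'],st['ee_rot'])
for th in [1.6,1.5,1.4,1.3,1.2,1.1,1.0,.9,.8,.7,.6,.5,.4,.3,.2,.15,.1,.05]:
    r=150; y=82-r*np.cos(th)+11.5*np.sin(th)+16; z=46+r*np.sin(th)+11.5*np.cos(th)
    print(th,np.round([y-p[1],p[2]-z]),round(z,1))
```

```text
[572.75149743 145.43567643 183.48270758] [0.17506401 1.55241757 1.3679802 ] [-1.79786488e+02  4.16818775e-02  8.93750328e+01]
1.6 [-32. -12.] 195.6
1.5 [-47. -13.] 196.4
1.4 [-62. -12.] 195.8
1.3 [-76. -10.] 193.6
1.2 [-91.  -6.] 190.0
1.1 [-105.   -1.] 184.9
1.0 [-119.    5.] 178.4
0.9 [-132.   13.] 170.6
0.8 [-144.   22.] 161.6
0.7 [-155.   32.] 151.4
0.6 [-165.   43.] 140.2
0.5 [-174.   55.] 128.0
0.4 [-181.   68.] 115.0
0.3 [-187.   82.] 101.3
0.2 [-192.   96.] 87.1
0.15 [-194.  104.] 79.8
0.1 [-196.  111.] 72.4
0.05 [-197.  119.] 65.0
```

Emit:
{"method": "arm_command", "body": {
  "rows": [
    {"delta_pos":[-8,0,-4],"roll":0,"jaw":0},
    {"delta_pos":[-14,0,-8],"roll":0,"jaw":0},
    {"delta_pos":[-20,0,-8],"roll":0,"jaw":0},
    {"delta_pos":[-25,0,-8],"roll":0,"jaw":0},
    {"delta_pos":[-30,0,-8],"roll":0,"jaw":0},
    {"delta_pos":[-34,0,-8],"roll":0,"jaw":0},
    {"delta_pos":[-38,0,-8],"roll":0,"jaw":0},
    {"delta_pos":[-42,0,-8],"roll":0,"jaw":0},
    {"delta_pos":[-47,0,-8],"roll":0,"jaw":0},
    {"delta_pos":[-52,0,-8],"roll":0,"jaw":0},
    {"delta_pos":[-57,0,-8],"roll":0,"jaw":0},
    {"delta_pos":[-62,0,-8],"roll":0,"jaw":0}
  ]
}}

```text
time_s: 9.48
ee_pos: [573.1, 82.5, 192.6]
ee_rot: [-180.0, -0.0, 89.3]
force: [0.2, 1.3, 0.0]
gripper_width: 0.6
gripper_force: 0.6
```

Run:
```python
from h import *
from workcell import env
s=env.grab_frame('scene');cv2.imwrite('pics/push1.png',s['img'][80:330,180:480])
st=env.state();print(st['ee_pos'],st['force'])
```

```text
[573.07798866  81.55948358 192.58885173] [-0.12414708  0.04482461 -0.4905483 ]
```

View pics/push1.png

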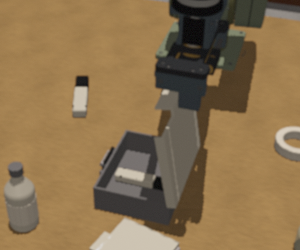

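The lid tips forward under the fingers, with the fingertip at about (185,95). The force is near 1 N, so I will follow the arc.

Emit:
{"method": "arm_command", "body": {
  "rows": [
    {"delta_pos":[-5,0,-1],"roll":0,"jaw":0},
    {"delta_pos":[-10,0,-1],"roll":0,"jaw":0},
    {"delta_pos":[-14,0,0],"roll":0,"jaw":0},
    {"delta_pos":[-19,0,1],"roll":0,"jaw":0},
    {"delta_pos":[-24,0,2],"roll":0,"jaw":0},
    {"delta_pos":[-29,0,3],"roll":0,"jaw":0},
    {"delta_pos":[-34,0,4],"roll":0,"jaw":0},
    {"delta_pos":[-39,0,6],"roll":0,"jaw":0},
    {"delta_pos":[-43,0,8],"roll":0,"jaw":0},
    {"delta_pos":[-48,0,10],"roll":0,"jaw":0},
    {"delta_pos":[-53,0,12],"roll":0,"jaw":0},
    {"delta_pos":[-57,0,14],"roll":0,"jaw":0},
    {"delta_pos":[-62,0,17],"roll":0,"jaw":0},
    {"delta_pos":[-66,0,20],"roll":0,"jaw":0},
    {"delta_pos":[-70,0,23],"roll":0,"jaw":0},
    {"delta_pos":[-74,0,26],"roll":0,"jaw":0},
    {"delta_pos":[-78,0,29],"roll":0,"jaw":0},
    {"delta_pos":[-82,0,32],"roll":0,"jaw":0}
  ]
}}

```text
time_s: 11.03
ee_pos: [572.4, 0.5, 160.7]
ee_rot: [180.0, 0.0, 89.3]
force: [-0.4, -0.1, 1.7]
gripper_width: -0.0
gripper_force: 0.8
```

Emit:
{"method": "arm_command", "body": {
  "rows": [
    {"delta_pos":[-4,0,3],"roll":0,"jaw":0},
    {"delta_pos":[-8,0,6],"roll":0,"jaw":0},
    {"delta_pos":[-11,0,10],"roll":0,"jaw":0},
    {"delta_pos":[-15,0,14],"roll":0,"jaw":0},
    {"delta_pos":[-18,0,17],"roll":0,"jaw":0},
    {"delta_pos":[-21,0,21],"roll":0,"jaw":0},
    {"delta_pos":[-24,0,25],"roll":0,"jaw":0},
    {"delta_pos":[-27,0,29],"roll":0,"jaw":0},
    {"delta_pos":[-30,0,33],"roll":0,"jaw":0},
    {"delta_pos":[-32,0,37],"roll":0,"jaw":0},
    {"delta_pos":[-34,0,42],"roll":0,"jaw":0},
    {"delta_pos":[-36,0,46],"roll":0,"jaw":0},
    {"delta_pos":[-38,0,50],"roll":0,"jaw":0},
    {"delta_pos":[-40,0,54],"roll":0,"jaw":0},
    {"delta_pos":[-41,0,57],"roll":0,"jaw":0},
    {"delta_pos":[-42,0,60],"roll":0,"jaw":0},
    {"delta_pos":[-42,0,60],"roll":0,"jaw":0}
  ]
}}

```text
time_s: 12.45
ee_pos: [571.8, -41.2, 100.3]
ee_rot: [-180.0, -0.0, 89.3]
force: [-0.0, -0.9, 1.1]
gripper_width: 0.3
gripper_force: 0.3
```

Run:
```python
from h import *
from workcell import env
s=env.grab_frame('scene');cv2.imwrite('pics/push2.png',cv2.resize(s['img'][150:330,220:420],None,fx=2,fy=2))
st=env.state();print(st['ee_pos'],st['force'])
```

```text
[571.7688449  -40.99378573 100.52886793] [-0.61521086 -0.16275602  0.94541726]
```

View pics/push2.png

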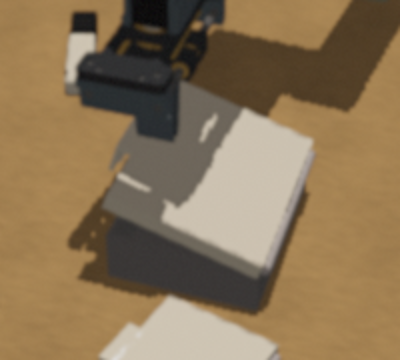

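The finger presses the lid near the tab at crop (155,135), at about 0.3 rad. I will keep lowering slowly.

Emit:
{"method": "arm_command", "body": {
  "rows": [
    {"delta_pos":[-2,0,3],"roll":0,"jaw":0},
    {"delta_pos":[-4,0,6],"roll":0,"jaw":0},
    {"delta_pos":[-6,0,9],"roll":0,"jaw":0},
    {"delta_pos":[-7,0,12],"roll":0,"jaw":0},
    {"delta_pos":[-8,0,15],"roll":0,"jaw":0},
    {"delta_pos":[-9,0,18],"roll":0,"jaw":0},
    {"delta_pos":[-10,0,20],"roll":0,"jaw":0},
    {"delta_pos":[-10,0,22],"roll":0,"jaw":0},
    {"delta_pos":[-10,0,22],"roll":0,"jaw":0},
    {"delta_pos":[-10,0,22],"roll":0,"jaw":0}
  ]
}}

```text
time_s: 13.33
ee_pos: [571.6, -51.4, 78.8]
ee_rot: [-180.0, 0.0, 89.3]
force: [0.5, -1.1, 0.6]
gripper_width: 0.5
gripper_force: 0.3
```

Emit:
{"method": "arm_command", "body": {
  "rows": [
    {"delta_pos":[0,0,1],"roll":0,"jaw":0},
    {"delta_pos":[0,0,1.5],"roll":0,"jaw":0},
    {"delta_pos":[0,0,2],"roll":0,"jaw":0},
    {"delta_pos":[0,0,2],"roll":0,"jaw":0},
    {"delta_pos":[0,0,2],"roll":0,"jaw":0}
  ]
}}

```text
time_s: 13.75
ee_pos: [571.8, -51.2, 77.0]
ee_rot: [180.0, 0.0, 89.3]
force: [-0.6, -1.0, 1.9]
gripper_width: 0.7
gripper_force: 0.8
```

Emit:
{"method": "arm_command", "body": {
  "rows": [
    {"delta_pos":[0,0,0.7],"roll":0,"jaw":0},
    {"delta_pos":[0,0,1.5],"roll":0,"jaw":0},
    {"delta_pos":[0,0,1.5],"roll":0,"jaw":0},
    {"delta_pos":[0,0,1.5],"roll":0,"jaw":0}
  ]
}}

```text
time_s: 14.08
ee_pos: [571.8, -51.0, 75.4]
ee_rot: [180.0, -0.0, 89.3]
force: [0.9, -0.7, 1.0]
gripper_width: 0.5
gripper_force: 0.7
```

Emit:
{"method": "arm_command", "body": {
  "rows": [
    {"delta_pos":[0,0,0.7],"roll":0,"jaw":0},
    {"delta_pos":[0,0,1.2],"roll":0,"jaw":0},
    {"delta_pos":[0,0,1.2],"roll":0,"jaw":0},
    {"delta_pos":[0,0,1.2],"roll":0,"jaw":0}
  ]
}}

```text
time_s: 14.42
ee_pos: [571.8, -51.0, 74.2]
ee_rot: [180.0, -0.0, 89.3]
force: [-0.2, -0.7, 2.5]
gripper_width: 0.2
gripper_force: 0.8
```

Emit:
{"method": "arm_command", "body": {
  "rows": [
    {"delta_pos":[0,0,0.5],"roll":0,"jaw":0},
    {"delta_pos":[0,0,1],"roll":0,"jaw":0},
    {"delta_pos":[0,0,1],"roll":0,"jaw":0},
    {"delta_pos":[0,0,1],"roll":0,"jaw":0}
  ]
}}

```text
time_s: 14.75
ee_pos: [571.7, -51.0, 73.2]
ee_rot: [180.0, -0.0, 89.3]
force: [1.0, -0.8, 1.9]
gripper_width: 0.4
gripper_force: 0.8
```

Emit:
{"method": "arm_command", "body": {
  "rows": [
    {"delta_pos":[0,0,0.5],"roll":0,"jaw":0},
    {"delta_pos":[0,0,1],"roll":0,"jaw":0},
    {"delta_pos":[0,0,1],"roll":0,"jaw":0},
    {"delta_pos":[0,0,1],"roll":0,"jaw":0}
  ]
}}

```text
time_s: 15.08
ee_pos: [571.7, -51.0, 72.2]
ee_rot: [180.0, -0.0, 89.3]
force: [0.4, -0.1, 1.6]
gripper_width: 0.4
gripper_force: 0.8
```

Emit:
{"method": "arm_command", "body": {
  "rows": [
    {"delta_pos":[0,0,0.5],"roll":0,"jaw":0},
    {"delta_pos":[0,0,1],"roll":0,"jaw":0},
    {"delta_pos":[0,0,1],"roll":0,"jaw":0},
    {"delta_pos":[0,0,1],"roll":0,"jaw":0}
  ]
}}

```text
time_s: 15.42
ee_pos: [571.7, -51.0, 71.2]
ee_rot: [-180.0, -0.0, 89.3]
force: [-0.1, -0.8, 2.1]
gripper_width: 0.6
gripper_force: 0.8
```

Emit:
{"method": "arm_command", "body": {
  "rows": [
    {"delta_pos":[0,0,0.5],"roll":0,"jaw":0},
    {"delta_pos":[0,0,1],"roll":0,"jaw":0},
    {"delta_pos":[0,0,1],"roll":0,"jaw":0},
    {"delta_pos":[0,0,1],"roll":0,"jaw":0}
  ]
}}

```text
time_s: 15.75
ee_pos: [571.6, -51.0, 70.2]
ee_rot: [-180.0, -0.0, 89.3]
force: [0.8, -1.1, 1.5]
gripper_width: 0.7
gripper_force: 0.8
```

Emit:
{"method": "arm_command", "body": {
  "rows": [
    {"delta_pos":[0,0,0.5],"roll":0,"jaw":0},
    {"delta_pos":[0,0,1],"roll":0,"jaw":0},
    {"delta_pos":[0,0,1],"roll":0,"jaw":0},
    {"delta_pos":[0,0,1],"roll":0,"jaw":0}
  ]
}}

```text
time_s: 16.08
ee_pos: [571.6, -51.0, 69.1]
ee_rot: [-180.0, -0.0, 89.3]
force: [-0.1, 0.1, 2.3]
gripper_width: 0.5
gripper_force: 0.8
```

Emit:
{"method": "arm_command", "body": {
  "rows": [
    {"delta_pos":[0,0,0.5],"roll":0,"jaw":0},
    {"delta_pos":[0,0,1],"roll":0,"jaw":0},
    {"delta_pos":[0,0,1],"roll":0,"jaw":0},
    {"delta_pos":[0,0,1],"roll":0,"jaw":0}
  ]
}}

```text
time_s: 16.42
ee_pos: [571.6, -51.0, 68.2]
ee_rot: [-180.0, -0.0, 89.3]
force: [-0.4, -1.4, 2.0]
gripper_width: 0.3
gripper_force: 0.9
```

Emit:
{"method": "arm_command", "body": {
  "rows": [
    {"delta_pos":[0,0,0.5],"roll":0,"jaw":0},
    {"delta_pos":[0,0,1],"roll":0,"jaw":0},
    {"delta_pos":[0,0,1],"roll":0,"jaw":0},
    {"delta_pos":[0,0,1],"roll":0,"jaw":0}
  ]
}}

```text
time_s: 16.75
ee_pos: [571.7, -51.1, 67.7]
ee_rot: [180.0, 0.0, 89.3]
force: [-0.6, -1.5, 5.8]
gripper_width: 0.2
gripper_force: 2.6
```

The force has risen to 5.8 N, so the lip is on the catch. Smaller steps from here.

Emit:
{"method": "arm_command", "body": {
  "rows": [
    {"delta_pos":[0,0,0.3],"roll":0,"jaw":0},
    {"delta_pos":[0,0,0.5],"roll":0,"jaw":0},
    {"delta_pos":[0,0,0.5],"roll":0,"jaw":0}
  ]
}}

```text
time_s: 17.0
ee_pos: [571.8, -51.1, 67.6]
ee_rot: [180.0, 0.0, 89.3]
force: [-2.3, -1.2, 7.3]
gripper_width: 0.8
gripper_force: 3.6
```

Emit:
{"method": "arm_command", "body": {
  "rows": [
    {"delta_pos":[0,0,0.3],"roll":0,"jaw":0},
    {"delta_pos":[0,0,0.5],"roll":0,"jaw":0},
    {"delta_pos":[0,0,0.5],"roll":0,"jaw":0}
  ]
}}

```text
time_s: 17.25
ee_pos: [571.8, -51.2, 67.2]
ee_rot: [180.0, 0.0, 89.3]
force: [-1.6, -1.6, 7.9]
gripper_width: 0.4
gripper_force: 4.1
```

Emit:
{"method": "arm_command", "body": {
  "rows": [
    {"delta_pos":[0,0,0.3],"roll":0,"jaw":0},
    {"delta_pos":[0,0,0.5],"roll":0,"jaw":0},
    {"delta_pos":[0,0,0.5],"roll":0,"jaw":0}
  ]
}}

```text
time_s: 17.5
ee_pos: [571.8, -51.2, 66.8]
ee_rot: [180.0, 0.0, 89.3]
force: [-1.7, -2.0, 9.9]
gripper_width: 0.6
gripper_force: 4.4
```

Emit:
{"method": "arm_command", "body": {
  "rows": [
    {"delta_pos":[0,0,0.3],"roll":0,"jaw":0},
    {"delta_pos":[0,0,0.5],"roll":0,"jaw":0},
    {"delta_pos":[0,0,0.5],"roll":0,"jaw":0}
  ]
}}

```text
time_s: 17.75
ee_pos: [571.8, -51.3, 66.4]
ee_rot: [180.0, 0.0, 89.3]
force: [-2.3, -2.4, 9.0]
gripper_width: 0.7
gripper_force: 4.7
```

Emit:
{"method": "arm_command", "body": {
  "rows": [
    {"delta_pos":[0,0,0.3],"roll":0,"jaw":0},
    {"delta_pos":[0,0,0.5],"roll":0,"jaw":0},
    {"delta_pos":[0,0,0.5],"roll":0,"jaw":0}
  ]
}}

```text
time_s: 18.0
ee_pos: [571.8, -51.3, 66.0]
ee_rot: [180.0, 0.0, 89.3]
force: [-1.7, -2.1, 10.1]
gripper_width: 0.6
gripper_force: 4.9
```

Emit:
{"method": "arm_command", "body": {
  "rows": [
    {"delta_pos":[0,0,0.3],"roll":0,"jaw":0},
    {"delta_pos":[0,0,0.5],"roll":0,"jaw":0},
    {"delta_pos":[0,0,0.5],"roll":0,"jaw":0}
  ]
}}

```text
time_s: 18.25
ee_pos: [571.7, -51.4, 65.2]
ee_rot: [180.0, 0.0, 89.3]
force: [-1.6, -2.8, 6.3]
gripper_width: 0.3
gripper_force: 3.1
```

Emit:
{"method": "arm_command", "body": {
  "rows": [
    {"delta_pos":[0,0,0.3],"roll":0,"jaw":0},
    {"delta_pos":[0,0,0.5],"roll":0,"jaw":0},
    {"delta_pos":[0,0,0.5],"roll":0,"jaw":0}
  ]
}}

```text
time_s: 18.5
ee_pos: [571.2, -50.6, 63.2]
ee_rot: [-179.9, -0.1, 89.3]
force: [-0.2, 0.1, -0.6]
gripper_width: 0.6
gripper_force: 0.0
```

The push dropped to zero, which is the click. I will retreat and check.

Emit:
{"method": "arm_command", "body": {
  "rows": [
    {"delta_pos":[0,0,0],"roll":0,"jaw":0},
    {"delta_pos":[0,0,0],"roll":0,"jaw":0},
    {"delta_pos":[0,0,-5],"roll":0,"jaw":0},
    {"delta_pos":[0,0,-20],"roll":0,"jaw":0},
    {"delta_pos":[0,0,-60],"roll":0,"jaw":0},
    {"delta_pos":[0,0,-100],"roll":0,"jaw":0},
    {"delta_pos":[-40,0,-140],"roll":0,"jaw":0},
    {"delta_pos":[-80,0,-150],"roll":0,"jaw":0},
    {"delta_pos":[-120,0,-150],"roll":0,"jaw":0},
    {"delta_pos":[-120,0,-150],"roll":0,"jaw":0},
    {"delta_pos":[-120,0,-150],"roll":0,"jaw":0},
    {"delta_pos":[-120,0,-150],"roll":0,"jaw":0}
  ]
}}

```text
time_s: 19.5
ee_pos: [569.8, -170.9, 213.3]
ee_rot: [-179.9, -0.1, 89.2]
force: [0.4, -0.1, -0.7]
gripper_width: 0.6
gripper_force: 0.0
```

Run:
```python
from h import *
from workcell import env
f=env.grab_frame('top');s=env.grab_frame('scene');cv2.imwrite('pics/shut.png',np.vstack([s['img'][120:320,150:450],f['img'][130:330,200:500]]))
P=cloud(f).reshape(-1,3);P=P[(P[:,0]>490)&(P[:,0]<650)&(P[:,2]>45)&(P[:,2]<120)&(P[:,1]>-55)&(P[:,1]<70)]
b=np.polyfit(P[:,1],P[:,2],1);print(b,'z range',np.percentile(P[:,2],[2,50,98]))
```

```text
[-3.40167792e-02  6.02309770e+01] z range [56.42472867 59.97347651 63.54019982]
```

View pics/shut.png

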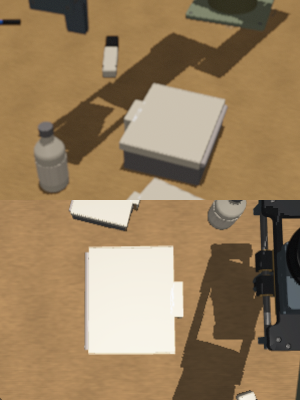

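The lid lies shut, centred at about crop (130,300), with its angle at about 0.034 rad and nothing touching it. I am handing the job in.

```bash
python3 -c "
from workcell import env
print(env.job_done())"
```

```text
the job is handed in; nothing more can be done
None
```

I put the small marker flat in the large case, pressed the lid until the catch clicked (measured push peaked at about 10 N), and handed the job in at about 20 s; the last picture shows the lid shut at about 0.03 rad, but no verdict came back.

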